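# Show the yoke's joint face to the inspection camera

### The arm

A 6-joint arm with a two-finger parallel gripper is mounted at the origin on a cart in front of the work surface, level with it; the furniture and walls round the work are solid. World frame = base frame: x ahead of the robot, y to its left, z up, the work surface at z = 0. Lengths are in m, angles in rad, forces in N, time in s.
With the tool pointing down it reaches from about 0.35 to 0.725 m from the base axis. Payload 4.3 kg.
Tool frame: the origin (TCP) lies at the very end of the fingers, on their centre line; the grasp point (between the pads) lies 19 mm behind it (robot.grip_depth is the z of the grasp point in the tool frame, in m); z points along the fingers, y is the line along which they close (so a half turn about z gives the same grasp; the last joint's range is limited). The gripper opens to 85 mm and grips with 20 to 120 N. Pads are 22 mm wide; open, the fingers measure 114 mm over their backs; the gripper's body (76 mm by 85 mm) begins 54 mm behind the grasp point. The pads swing forward as they close: fully open they stand 13 mm farther back than shut.
Start: joints at [1.189, 0.377, 0.081, 1.274, 0, 1.46], TCP at [0.154, 0.554, 0.196] pointing down, gripper open.
Joint ranges: [-2.72, 2.72], [-0.84, 1.66], [-1.02, 1.22], [-1.77, 2.12], [-1.37, 1.28], [-3.14, 3.14]. Speed limits (rad/s): [2.57, 2.57, 3.14, 3.14, 3.14, 3.14].

### API

Orientations are given as a unit quaternion [w, x, y, z].
In Python, from station import robot, optics, spotter gives the robot as it stands.
- The arm moves only by the tool servo_tool, never from a script. Its argument "moves" is a list of rows, each a list of 7 numbers: the finger opening in m, from 0 to 0.0854, then the shift along the world's x, y, z in m, then the turn, a rotation vector about the world's x, y, z in degrees. In form: [[claw, tx, ty, tz, wx, wy, wz], ...]. A call has exactly 8 rows; each row shifts and turns the commanded pose from where the row before left it; what a row does not reach is not made up. A row lasts 1/12 s, in which the tool goes at most 41.7 mm and 7.16 degrees, less where a joint would pass 70% of its speed; a pose out of reach is approached as far as the arm can. A call with a gripper value outside its range is refused whole. The fingers move at their own pace and stop on an object; "newtons" is the grip in N (left out, the last holds). Time passes only in rows, so rows that do not move let the fingers close, or fill a call up. It gives the time, the measured TCP pose, the force and the opening at its end, in the units of the state.
- robot.get_obs(): the state, without advancing time (a new reading comes with each control period).
- optics.get_image(name): name is "side" or "top"; returns a dict with "image" (420x560x3 uint8, blue, green, red), "depth" (420x560 float32, m along the optical axis (not along the pixel's ray), 0 where there is no reading), "vertical_fov" (degrees; the focal length in pixels is half the picture's height over the tangent of half this angle, whatever the lens; pixels are square), "cx", "cy" (the principal point, pixels), "R" (3x3) and "t" (3): a world point X has camera coordinates R X + t. Camera axes: x right, y down, z forward; pixel columns grow to the right and rows downward; lengths in m; the calibration is good to about 2 mm. A picture is of the moment at which its call begins.
- robot.job_done(): hands the job in, once; it reports no verdict.
Trained networks look in a picture, given as the dict that the camera call returned (one of the last four; its "shot" number tells which), for a name from the list of things; names that differ only in an ending like _2 or _b are one class to them, and where a whole thing is asked for, a point or a joint stands for the part that bears it (a point fixed in the world has none). Each returns a list of dicts, best first, with "score" (0 to 1); they miss things now and then, are a little off and sometimes report something else, mostly with a low value. They report only what shows in the picture. A call takes as long as a camera call. They do not tell look-alikes from the thing itself.
- spotter.spot_in(thing, picture): "rect" ([centre column, centre row, width, height] in pixels, round what is visible of it).
- spotter.tip_of(thing, picture): "point" ([column, row] in pixels: a listed point, or the origin of a listed thing).
The state is a dict: "time": time; "q": joint angles; "qvel": joint speeds; "effort": joint torques, N m; "position": TCP position; "orientation": TCP orientation; "force": force on the tool from outside, world axes, zero at the start; "ft_torque": the same for the moment, N m; "finger_gap": opening from 0.0 (shut) to 1.0 (fully open).
Only numpy, scipy, OpenCV 4.12 (cv2) and the standard library are available. Lean on these libraries where they do the work, as an engineer would, in place of code of your own. Each camera call takes 0.05 s, during which the arm holds its last target. There are 200 camera calls.

### The job

Lift the yoke bar off the top of the standing U core and hold it steady in the air in front of the bench inspection camera: its underside (the joint face that sat on the core) squarely facing the lens, 12 cm from the lens, centred on the lens axis, with the bar's length level across the picture. Finish while still holding it there in the gripper; leave the core standing where it is and do not disturb the other things on the table.

Things in the scene. Friction and masses are not known exactly. Their poses are not given: they have to be found in the camera images.
- yoke: Laminated dark grey steel bar, 64 x 20 x 20 mm, 0.2 kg, resting loosely across the leg tops of the U core, perhaps a few degrees askew. Origin: centre of its underside (the joint face, at the start 62 mm above the table); y along its length, x across its width, z from the joint face to the opposite face, up at the start.
- core: Laminated dark grey U, 0.78 kg, standing loose on its back on the right part of the table, legs up: 62 mm high, 64 wide, 20 deep; legs 20 mm wide, gap 24. Origin 31 mm above the table, mid width, on a large side face; x up, y along the width, z level, into the core's 20 mm depth.
- camera_head: Head of the bench camera fixed on a round 84 mm foot at the left: grey 44 mm box, black 36 mm lens barrel. Origin: centre of the lens front, 110 mm above the table. z: lens axis, outwards, rising towards the robot, always 30 degrees off the vertical (its bearing varies); y: level, across the picture. The joint face belongs 120 mm out along z, square to z, bar length along y, either way round.
- tripod_stand: Obstacle, fixed: black tripod in mid table; upright rod 550 mm high at x 0.51, y -0.06; cross rod 0.41 m up, from it to y -0.26 at x 0.53, with two thin wires hanging; two leads rise left of the rod at x 0.46 to 0.54, y up to 0.10. Carry things past on the robot's side of it (x below 0.38).
- spare_yoke: Bystander: a second bar of the same 64 x 20 x 20 mm shape lying flat on the table beyond the core. Not the one to show. Origin at the centre of its underside, y along its length.
- coil: Bystander: student coil, 54 x 50 mm and 80 mm high, standing behind the tripod, right of the camera. Origin at the centre of its underside.
- compass: Bystander: round brass pocket compass, 46 mm across, 14 mm high, beside the camera. Origin at the centre of its underside.
- lamp_holder: Bystander: small lamp on a light block, 56 x 40 mm, 46 mm high with its lamp, beyond the tripod at the right. Origin at the centre of its underside.
Mind the look-alikes: they are no part of the job. Leave any pink or purple look-alike of the yoke alone.

How it is judged:
On the way:
1. the yoke is held clear above the core (height (world z) of yoke above 0.1 m and contact force between the fingers and yoke above 1 N and contact force between yoke and core below 0.05 N), for 0.2 s.
At the end, for the whole second after the job is handed in: Only the fingers hold the yoke, still; joint face towards the lens, 105 to 135 mm out along the lens axis, within 13 mm of it in x and y; face square and length level across the picture within 0.18 rad. Core upright and, like the spare bar, coil, compass and lamp, within 30 mm of its start (z of yoke in the frame of camera_head between 0.105 and 0.135 m and x of yoke in the frame of camera_head between -0.013 and 0.013 m and y of yoke in the frame of camera_head between -0.013 and 0.013 m and angle between the z axis of yoke and the z axis of camera_head, either way round below 0.18 rad and angle between the y axis of yoke and the y axis of camera_head, either way round below 0.18 rad and angle between yoke's own z axis and vertical below 1 rad and contact force between the fingers and yoke above 1 N and contact force between yoke and camera_head below 0.05 N and contact force between yoke and core below 0.05 N and contact force between yoke and tripod_stand below 0.05 N and linear speed of yoke below 0.015 m/s and angular speed of yoke below 0.1 rad/s and angle between core's own x axis and vertical below 0.1 rad and distance of each of core, spare_yoke, coil, compass, lamp_holder from where it was at the start of the episode below 0.03 m); the arm keeps its last pose, push and grip.
It fails at once if the core is tipped or shoved away (angle between core's own x axis and vertical above 0.3 rad or distance of core from where it was at the start of the episode above 0.03 m).
It fails at once if a bystander is disturbed (distance of any of spare_yoke, coil, compass, lamp_holder from where it was at the start of the episode above 0.03 m).
It also fails if it takes over 38 s, if anything falls off the work surface, if the arm or the gripper's body presses on something with over 40 N, if the wrist force passes 120 N, or if a joint passes its speed limit or range.

## Working session

There is one attempt and no reset: what is moved stays moved. The work goes in short steps, Python scripts to look and compute and a tool call to move; the robot and the scene stay as the last step left them, time stands still between calls to the robot, and variables do not carry over. Pictures are saved under pics/ and viewed, on a budget of 10 in all, crops included, one or two more only if the job needs it, and the job is handed in when it is done.

Besides the shell and the picture viewer there is one more tool, called after "Emit:" as name(argument=value, ...), one argument or row to a line, values as JSON. servo_tool: Moves the arm, as the interface text tells. Its arguments: {"type":"object","properties":{"moves":{"type":"array","items":{"type":"array","items":{"type":"number"}}},"newtons":{"type":"number"}},"required":["moves"]}

```bash
mkdir -p pics; cat > h.py <<'E'
import numpy as np, cv2
from station import robot, optics, spotter
def cam(p):
    h=p["image"].shape[0]; f=h/2/np.tan(np.radians(p["vertical_fov"])/2)
    return f,p["cx"],p["cy"],np.array(p["R"]),np.array(p["t"])
def world(p,u,v,d):
    f,cx,cy,R,t=cam(p); u,v,d=map(np.asarray,(u,v,d))
    c=np.stack([(u-cx)/f*d,(v-cy)/f*d,d],-1)
    return (c-t)@R
def proj(p,X):
    f,cx,cy,R,t=cam(p); c=np.atleast_2d(X)@R.T+t
    return np.c_[f*c[:,0]/c[:,2]+cx,f*c[:,1]/c[:,2]+cy]
def cloud(p):
    h,w=p["depth"].shape; v,u=np.mgrid[:h,:w]
    P=world(p,u,v,p["depth"]); P[p["depth"]<=0]=np.nan
    return P
E
python3 - <<'E'
from h import *
np.set_printoptions(precision=3,suppress=True)
print(robot.get_obs())
for n in("top","side"):
    p=optics.get_image(n); cv2.imwrite(f"pics/{n}0.png",p["image"]); np.save(f"pics/{n}0.npy",p,allow_pickle=True)
    f,cx,cy,R,t=cam(p); print(n,f,cx,cy,"cam at",-R.T@t,R.tolist())
    P=cloud(p)
    for th in("yoke","core","camera_head","spare_yoke","compass"):
        for d in spotter.spot_in(th,p)[:3]:
            u,v=d["rect"][:2]; print(th,np.round(d["score"],2),np.round(d["rect"]),P[int(v),int(u)])
        for d in spotter.tip_of(th,p)[:2]: print("   tip",np.round(d["score"],2),np.round(d["point"]))
E
```

```text
{'time': 0.0, 'q': array([ 1.189,  0.378,  0.08 ,  1.274, -0.   ,  1.461]), 'qvel': array([-0.   , -0.002,  0.   ,  0.001, -0.001,  0.001]), 'effort': array([ -0.   , -46.36 ,  26.988,   0.021,  -0.   ,  -0.   ]), 'position': array([0.154, 0.553, 0.195]), 'orientation': array([-0.   ,  0.136,  0.991, -0.001]), 'force': array([ 0.061,  0.276, -0.028]), 'ft_torque': array([ 0.015, -0.007, -0.039]), 'finger_gap': 1.0025271710439168}
top 533.2431867086477 281.2296775630003 216.46215766412956 cam at [ 0.258 -0.007  1.599] [[-0.02846344358891639, -0.9995242188462327, -0.011881427476903163], [-0.9817291504342027, 0.030189961138432874, -0.18787347187455203], [0.18814278505113816, 0.006316817734290559, -0.9821213724621377]]
yoke 0.71 [429. 250.  27.  21.] [ 0.448 -0.433  0.02 ]
yoke 0.6 [382. 249.  17.  20.] [ 0.456 -0.295  0.012]
yoke 0.49 [408. 271.  25.  10.] [ 0.38  -0.352  0.078]
   tip 0.6 [382. 250.]
   tip 0.54 [404. 271.]
   tip 0.46 [406. 270.]
   tip 0.21 [404. 271.]
camera_head 0.58 [186. 193.  15.  19.] [0.623 0.277 0.111]
   tip 0.42 [400. 198.]
compass 0.65 [152. 259.  14.  20.
[... 338 characters left out ...]
226296605669361]]
yoke 0.95 [298. 324.  32.  28.] [ 0.371 -0.358  0.082]
yoke 0.84 [345. 354.  11.  26.] [ 0.445 -0.431  0.02 ]
yoke 0.8 [316. 312.  23.  24.] [ 0.451 -0.31   0.019]
   tip 0.81 [298. 326.]
   tip 0.65 [343. 356.]
core 0.85 [294. 337.  31.  31.] [ 0.373 -0.347  0.022]
core 0.62 [362. 257.  18.  18.] [ 0.655 -0.215  0.017]
core 0.49 [198. 167.  15.  11.] [0.444 0.403 0.005]
   tip 0.77 [296. 332.]
camera_head 0.69 [265. 150.  14.  21.] [0.498 0.022 0.261]
camera_head 0.52 [298. 324.  31.  30.] [ 0.371 -0.358  0.082]
   tip 0.67 [259. 144.]
spare_yoke 0.78 [381. 300.  28.  17.] [ 0.604 -0.356  0.019]
   tip 0.64 [380. 300.]
compass 0.53 [197. 166.  15.   8.] [0.442 0.407 0.004]
```

```bash
python3 - <<'E'
from h import *
a=np.load("pics/top0.npy",allow_pickle=True).item()["image"]; b=np.load("pics/side0.npy",allow_pickle=True).item()["image"]
cv2.imwrite("pics/top_a.png",cv2.resize(a[140:320,120:480],(800,400),interpolation=3))
cv2.imwrite("pics/side_a.png",cv2.resize(b[100:400,160:460],(600,600),interpolation=3))
E
```

```text
(no output)
```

View pics/top_a.png

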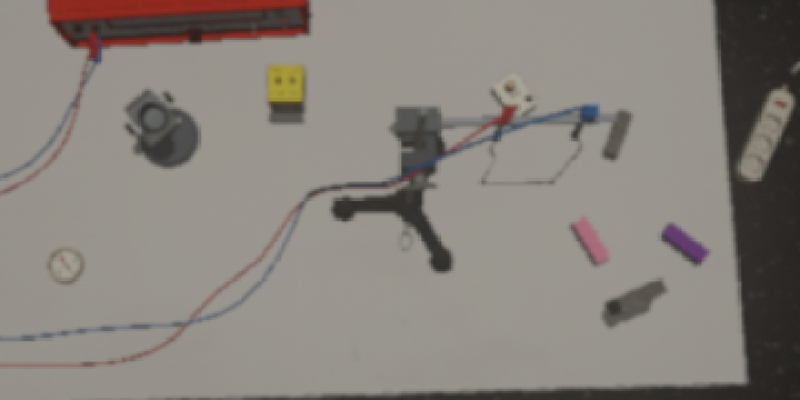

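View pics/side_a.png

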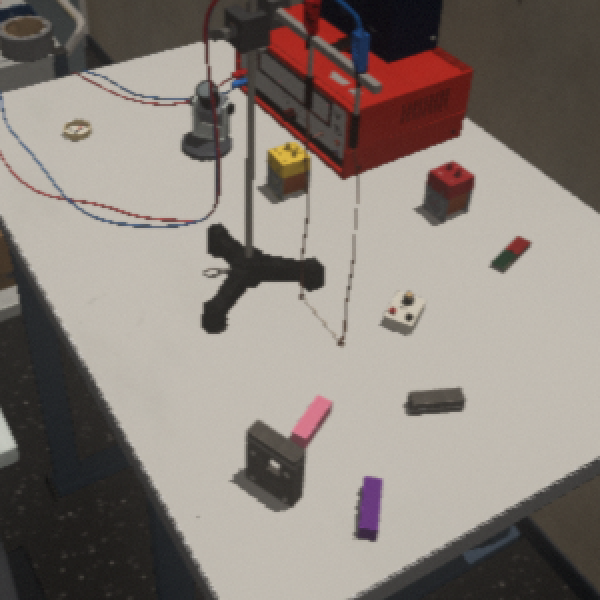

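Things that could be taken for the yoke, in full-picture pixels:
- dark bar on the U core: top (406,271), side (298,324)
- spare dark bar lying flat: top (398,200), side (380,300)
- pink bar: top (382,249)
- purple bar: top (429,250)

I choose the dark bar on top of the core. Next I'll check it in a close crop and measure the yoke and the camera head.

```bash
python3 - <<'E'
from h import *
np.set_printoptions(precision=4,suppress=True)
ims=[]
for n,(r0,r1,c0,c1),(a0,a1,b0,b1) in (("top",(255,285,385,425),(175,215,165,215)),("side",(295,360,270,325),(135,185,245,285))):
    p=np.load(f"pics/{n}0.npy",allow_pickle=True).item(); P=cloud(p)
    Q=P[r0:r1,c0:c1].reshape(-1,3); im=p["image"][r0:r1,c0:c1].reshape(-1,3).astype(int)
    m=(Q[:,2]>.074)&(Q[:,2]<.095)&(im.max(1)-im.min(1)<30)
    Y=Q[m]; print(n,"yoke",m.sum(),"z",np.nanmedian(Y[:,2]))
    r=cv2.minAreaRect(Y[:,:2].astype(np.float32)*1000); print(r); print(cv2.boxPoints(r))
    C=P[a0:a1,b0:b1].reshape(-1,3)
    for z0 in np.arange(.0,.14,.01):
        k=(C[:,2]>z0)&(C[:,2]<z0+.01)
        if k.sum()>3: print("  cam z",round(z0,2),k.sum(),C[k].mean(0),np.ptp(C[k],axis=0))
    ims.append(cv2.resize(p["image"][r0-10:r1+10,c0-10:c1+10],(400,400),interpolation=0)); ims.append(cv2.resize(p["image"][a0:a1,b0:b1],(400,400),interpolation=0))
big=np.vstack([np.hstack(ims[:2]),np.hstack(ims[2:])])
cv2.imwrite("pics/crops.png",cv2.resize(big,(600,600)))
E
```

```text
top yoke 161 z 0.08158383826939593
((376.61676025390625, -353.6304016113281), (19.7981014251709, 65.78694915771484), 21.589813232421875)
[[ 355.3087 -326.6871]
 [ 379.5157 -387.8586]
 [ 397.9248 -380.5737]
 [ 373.7179 -319.4022]]
  cam z 0.0 648 [0.6369 0.2813 0.0038] [0.1285 0.1534 0.01  ]
  cam z 0.01 247 [0.6124 0.2602 0.014 ] [0.1096 0.1    0.0099]
  cam z 0.02 22 [0.6249 0.2672 0.0222] [0.0471 0.0663 0.0055]
  cam z 0.03 6 [0.6277 0.2728 0.036 ] [0.0461 0.042  0.0073]
  cam z 0.04 5 [0.6418 0.2661 0.0432] [0.0639 0.0447 0.0063]
  cam z 0.05 17 [0.6516 0.294  0.0548] [0.0673 0.0671 0.0092]
  cam z 0.06 40 [0.6299 0.2836 0.066 ] [0.0613 0.0646 0.0099]
  cam z 0.07 95 [0.6419 0.2809 0.0747] [0.0572 0.0621 0.0098]
  cam z 0.08 48 [0.6436 0.283  0.0832] [0.0508 0.0533 0.0091]
  cam z 0.09 13 [0.6218 0.269  0.0959] [0.0403 0.0393 0.0083]
  cam z 0.1 72 [0.6193 0.2644 0.1057] [0.0351 0.0346 0.0099]
  cam z 0.11 47 [0.625  0.2706 0.1131] [0.0267 0.0302 0.009 ]
side yoke 310 z 0.08175417551608949
((376.7425842285156, -349.54083251953125), (22.944133758544922, 65.87478637695312), 20.19033
[... 209 characters left out ...]
.1783 0.162  0.0099]
  cam z 0.02 44 [0.648  0.3008 0.0235] [0.1504 0.1451 0.0095]
  cam z 0.03 48 [0.6668 0.3117 0.0356] [0.1482 0.144  0.0098]
  cam z 0.04 53 [0.6856 0.3267 0.0445] [0.1455 0.1339 0.0096]
  cam z 0.05 42 [0.6543 0.294  0.0552] [0.1359 0.1166 0.0096]
  cam z 0.06 76 [0.65   0.2923 0.0652] [0.1374 0.1138 0.0099]
  cam z 0.07 65 [0.6379 0.2755 0.0747] [0.1255 0.0979 0.0099]
  cam z 0.08 21 [0.6401 0.272  0.0842] [0.0504 0.0242 0.0095]
  cam z 0.09 16 [0.6171 0.2616 0.0953] [0.032  0.0172 0.0094]
  cam z 0.1 43 [0.6155 0.2671 0.1058] [0.0326 0.0381 0.0096]
  cam z 0.11 26 [0.6235 0.2737 0.1133] [0.0237 0.0308 0.0072]
  cam z 0.14 6 [0.5146 0.0339 0.1439] [0.003  0.0148 0.0058]
```

View pics/crops.png

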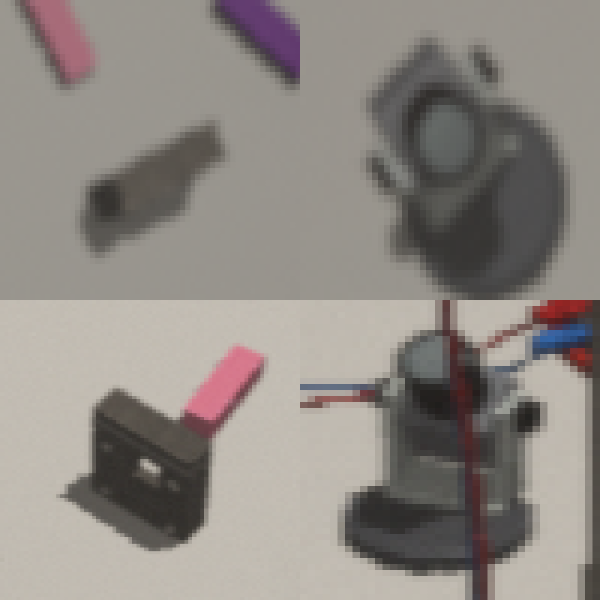

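The chosen bar is the dark one lying across the core. It is dark grey, with the core's hole visible below it at crop (150,465), and its centre is near (0.376, -0.352) with the length bearing about 111°. The lens looks towards -x, -y. Next I'll refine the lens axis.

```bash
cat > lens.py <<'E'
from h import *
from scipy.optimize import least_squares
np.set_printoptions(precision=4,suppress=True)
def run():
    pts=[]
    for n in("top","side"):
        ps=[optics.get_image(n) for _ in range(4)]
        p=dict(ps[0]); p["depth"]=np.median([q["depth"] for q in ps],0)
        P=cloud(p).reshape(-1,3); C=P[np.linalg.norm(P-[.622,.268,.105],axis=1)<.045]; C=C[C[:,2]>.05]
        pts.append(C); print(n,"tip",[(round(d["score"],2),d["point"]) for d in spotter.tip_of("camera_head",ps[0])][:2])
        if n=="top": cv2.imwrite("pics/head.png",cv2.resize(np.mean([q["image"] for q in ps],0).astype(np.uint8)[175:215,165:215],None,fx=12,fy=12,interpolation=2))
    for nm,C in (("top",pts[0]),("side",pts[1]),("both",np.vstack(pts))):
        def res(a,full=False):
            b,x,y=a; z=np.array([.5*np.cos(b),.5*np.sin(b),np.cos(np.pi/6)]); L=np.array([x,y,.11])
            ex=np.array([-np.sin(b),np.cos(b),0]); ez=np.cross(ex,z); d=C-L
            h=d@z; X=d@ex; Y=d@ez; r=np.hypot(X,Y)
            # distance to solid surface: disc r<18 at h=0; cylinder; box face
            cyl=np.maximum(r-.018,h); out=np.hypot(np.maximum(r-.018,0),np.maximum(h,0))
            sd=np.where(cyl>0,out,cyl)
            k=h>-.02
            return np.where(k,np.clip(sd,-.006,.006),0)
        best=min((least_squares(res,[np.radians(b0),.621,.267],loss="soft_l1",f_scale=.002,x_scale=[.1,.01,.01]) for b0 in range(180,251,10)),key=lambda s:s.cost)
        print(nm,len(C),"bearing",np.degrees(best.x[0]),"L",best.x[1:],"cost",best.cost)
        D=C[C[:,2]>.1]; D=D[np.hypot(*(D[:,:2]-[.621,.268]).T)<.014]; c=D.mean(0); nrm=np.linalg.svd(D-c)[2][2]; nrm*=np.sign(nrm[2])
        print("  disc",len(D),c,"normal",nrm,"bearing",np.degrees(np.arctan2(nrm[1],nrm[0]))%360,"tilt",np.degrees(np.arccos(nrm[2])))
run()
E
python3 lens.py
```

```text
top tip [(0.55, [190.9, 191.7])]
side tip [(0.72, [260.9, 146.0])]
top 245 bearing 225.60937627204262 L [0.6222 0.2649] cost 0.00017156450648541603
  disc 85 [0.6209 0.2678 0.1097] normal [-0.3747 -0.2786  0.8843] bearing 216.63763282413146 tilt 27.834272238421832
side 185 bearing 215.75586452792945 L [0.619  0.2712] cost 5.855978152678306e-05
  disc 46 [0.6191 0.2682 0.1091] normal [-0.4006 -0.3512  0.8463] bearing 221.24367187963108 tilt 32.192557925855354
both 430 bearing 216.59358021589617 L [0.6191 0.2697] cost 0.00027314315549392746
  disc 131 [0.6203 0.2679 0.1095] normal [-0.3842 -0.3047  0.8715] bearing 218.42012075267507 tilt 29.364740940743747
```

Emit:
servo_tool(
  moves=[
    [0.085, 0.018, -0.036, 0.003, 0, 0, -2],
    [0.085, 0.018, -0.036, 0.003, 0, 0, -2],
    [0.085, 0.018, -0.036, 0.003, 0, 0, -2],
    [0.085, 0.018, -0.036, 0.003, 0, 0, -2],
    [0.085, 0.018, -0.036, 0.003, 0, 0, -2],
    [0.085, 0.018, -0.036, 0.003, 0, 0, -2],
    [0.085, 0.018, -0.036, 0.003, 0, 0, -2],
    [0.085, 0.018, -0.036, 0.003, 0, 0, -2],
  ],
)

```text
time: 2.27
position: [0.2988, 0.2642, 0.2203]
orientation: [0.0, 0.273, 0.962, 0.0]
force: [1.5, 0.3, 0.5]
finger_gap: 0.995
```

View pics/head.png

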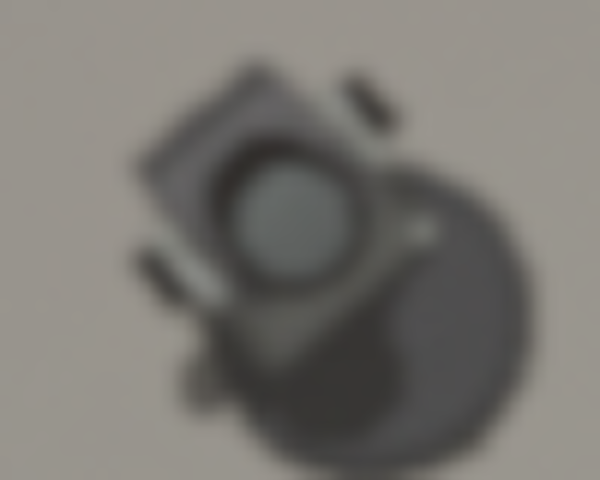

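Lens front is at about (0.620, 0.268, 0.110), with the axis bearing about 218.4°. The lens centre shows at (293,215) in the crop, and the side knobs at (370,102) and (160,277) agree with that bearing. I'll continue to above the yoke.

Emit:
servo_tool(
  moves=[
    [0.085, 0.01, -0.036, 0, 0, 0, -2.5],
    [0.085, 0.01, -0.036, 0, 0, 0, -2.5],
    [0.085, 0.01, -0.036, 0, 0, 0, -2.5],
    [0.085, 0.01, -0.036, 0, 0, 0, -2.5],
    [0.085, 0.01, -0.036, 0, 0, 0, -2.5],
    [0.085, 0.01, -0.036, 0, 0, 0, -2.5],
    [0.085, 0.002, -0.036, 0, 0, 0, -2.5],
    [0.085, 0, -0.036, 0, 0, 0, -2.5],
  ],
)

```text
time: 2.93
position: [0.3608, -0.024, 0.2202]
orientation: [0.001, 0.436, 0.9, 0.0]
force: [0.0, -0.1, 0.4]
finger_gap: 0.99
```

Emit:
servo_tool(
  moves=[
    [0.085, 0, -0.04, -0.005, 0, 0, -2.2],
    [0.085, 0, -0.04, -0.005, 0, 0, -2.2],
    [0.085, 0, -0.04, -0.005, 0, 0, -2.2],
    [0.085, 0.003, -0.04, -0.005, 0, 0, -2.2],
    [0.085, 0.003, -0.04, -0.005, 0, 0, -2.2],
    [0.085, 0.003, -0.04, -0.005, 0, 0, -2.2],
    [0.085, 0.004, -0.04, -0.005, 0, 0, -2.2],
    [0.085, 0.004, -0.04, -0.005, 0, 0, -2.2],
  ],
)

```text
time: 3.6
position: [0.3771, -0.3443, 0.1798]
orientation: [0.0, 0.569, 0.822, 0.0]
force: [0.4, 0.8, -0.5]
finger_gap: 0.995
```

Emit:
servo_tool(
  moves=[
    [0.06, 0, -0.004, -0.02, 0, 0, 0],
    [0.06, 0, -0.004, -0.02, 0, 0, 0],
    [0.06, 0, 0, -0.02, 0, 0, 0],
    [0.06, 0, 0, -0.015, 0, 0, 0],
    [0.06, 0, 0, -0.015, 0, 0, 0],
    [0.06, 0, 0, -0.01, 0, 0, 0],
    [0.06, 0, 0, -0.005, 0, 0, 0],
    [0.06, 0, 0, 0, 0, 0, 0],
  ],
)

```text
time: 4.27
position: [0.3768, -0.3494, 0.074]
orientation: [-0.001, 0.568, 0.823, 0.0]
force: [0.3, 0.3, 0.1]
finger_gap: 0.703
```

```bash
python3 - <<'E'
from h import *
np.set_printoptions(precision=4,suppress=True)
o=robot.get_obs(); print(o["position"],o["finger_gap"])
a=optics.get_image("side"); b=optics.get_image("top")
print("tcp px",proj(a,o["position"]),proj(b,o["position"]))
A=cv2.resize(a["image"][260:370,250:350],(540,594),interpolation=2)
cv2.imwrite("pics/pre.png",A)
E
```

```text
[ 0.3768 -0.3494  0.074 ] 0.7031925133724599
tcp px [[296.8743 322.2914]] [[406.6788 272.365 ]]
```

View pics/pre.png

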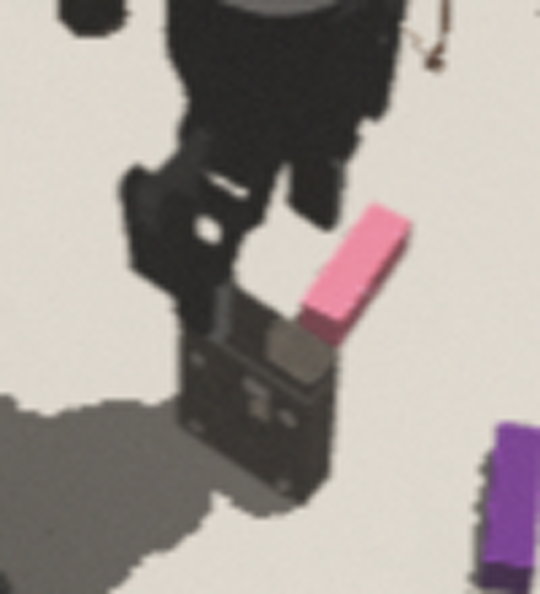

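The fingers straddle the bar: near finger at (200,290) in the crop, with the bar top from (225,300) to (330,350). Now a small shift, down and close.

Emit:
servo_tool(
  moves=[
    [0.06, 0, -0.003, -0.005, 0, 0, 0],
    [0.06, 0, 0, -0.005, 0, 0, 0],
    [0.06, 0, 0, -0.003, 0, 0, 0],
    [0.04, 0, 0, 0, 0, 0, 0],
    [0.03, 0, 0, 0, 0, 0, 0],
    [0.022, 0, 0, 0, 0, 0, 0],
    [0.012, 0, 0, 0, 0, 0, 0],
    [0.01, 0, 0, 0, 0, 0, 0],
  ],
  newtons=60,
)

```text
time: 5.03
position: [0.3775, -0.3532, 0.0621]
orientation: [0.0, 0.568, 0.823, -0.0]
force: [0.6, 0.2, -0.6]
finger_gap: 0.117
```

Emit:
servo_tool(
  moves=[
    [0.01, 0, 0, 0, 0, 0, 0],
    [0.01, 0, 0, 0, 0, 0, 0],
    [0.01, 0, 0, 0, 0, 0, 0],
    [0.01, 0, 0, 0, 0, 0, 0],
    [0.01, 0, 0, 0.001, 0, 0, 0],
    [0.01, 0, 0, 0.002, 0, 0, 0],
    [0.01, 0, 0, 0.002, 0, 0, 0],
    [0.01, 0, 0, 0.002, 0, 0, 0],
  ],
)

```text
time: 5.7
position: [0.3774, -0.3532, 0.0692]
orientation: [0.0, 0.568, 0.823, 0.0]
force: [0.4, 0.1, 0.4]
finger_gap: 0.115
```

The fingers closed to 10 mm, so the bar (20 mm) is not between them. I'll look.

```bash
python3 - <<'E'
from h import *
np.set_printoptions(precision=4,suppress=True)
o=robot.get_obs(); print(o["position"],o["finger_gap"])
a=optics.get_image("side"); b=optics.get_image("top")
np.save("pics/a.npy",a,allow_pickle=True);np.save("pics/b.npy",b,allow_pickle=True)
A=cv2.resize(a["image"][270:370,250:350],(400,600),interpolation=2)
B=cv2.resize(b["image"][235:295,375:445],(400,600),interpolation=2)
cv2.imwrite("pics/post.png",np.hstack([A,B]))
E
```

```text
[ 0.3774 -0.3532  0.0692] 0.11474768697491296
```

View pics/post.png

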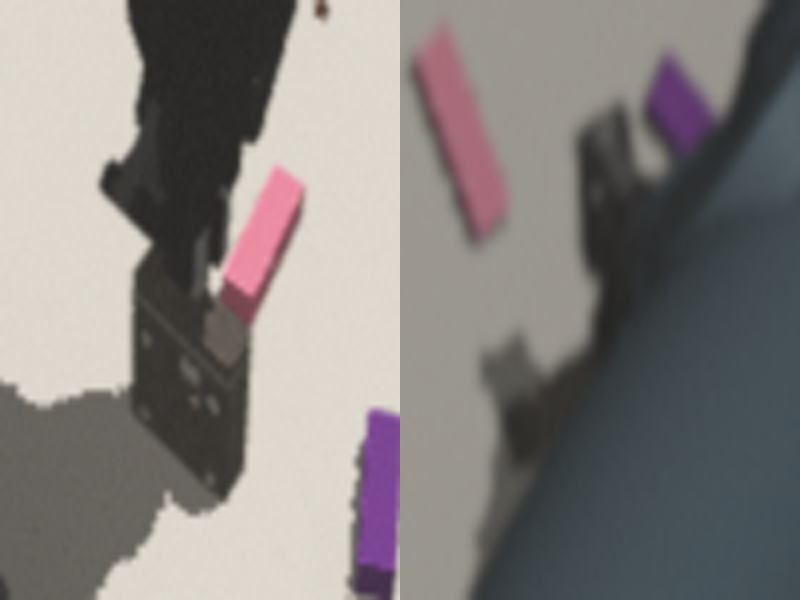

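```bash
python3 - <<'E'
from h import *
np.set_printoptions(precision=3,suppress=True,linewidth=200)
a=np.load("pics/a.npy",allow_pickle=True).item(); P=cloud(a)
print("proj tcp",proj(a,[[.3774,-.3532,.0692],[.3774,-.3532,.0882]]))
for v in range(308,334,2):
    print(v,[tuple(np.round(P[v,u]*1000).astype(int)) for u in range(284,312,3)])
print()
for v in range(308,334,2): print(v,[tuple(a["image"][v,u]) for u in range(284,312,3)][:0], a["image"][v,282:312:2].mean(1).astype(int))
E
```

```text
proj tcp [[297.987 324.924]
 [298.271 319.254]]
308 [(np.int64(324), np.int64(-385), np.int64(192)), (np.int64(332), np.int64(-382), np.int64(184)), (np.int64(340), np.int64(-379), np.int64(175)), (np.int64(349), np.int64(-377), np.int64(168)), (np.int64(358), np.int64(-372), np.int64(157)), (np.int64(368), np.int64(-368), np.int64(147)), (np.int64(385), np.int64(-353), np.int64(120)), (np.int64(388), np.int64(-360), np.int64(125)), (np.int64(452), np.int64(-280), np.int64(0)), (np.int64(449), np.int64(-296), np.int64(18))]
310 [(np.int64(399), np.int64(-258), np.int64(0)), (np.int64(-9223372036854775808), np.int64(-9223372036854775808), np.int64(-9223372036854775808)), (np.int64(341), np.int64(-379), np.int64(169)), (np.int64(350), np.int64(-375), np.int64(159)), (np.int64(364), np.int64(-363), np.int64(137)), (np.int64(371), np.int64(-364), np.int64(134)), (np.int64(384), np.int64(-355), np.int64(115)), (np.int64(389), np.int64(-359), np.int64(118)), (np.int64(449), np.int64(-285), np.int64(-1)), (np.int64(446), np.int64(-301), np.int64(19))]
312 [(np.int64(396), np.int64(-263), np
[... 5447 characters left out ...]
24 120 199 178 180]
316 [] [192  67  55  52  54  51  43  41  62  81 168 211 141 179 181]
318 [] [179  68  54  55  56  56  52  46  74  75 139 163  94  92 127]
320 [] [178  66  71  57  55  53  54  52  55  53  61  97  87  89  90]
322 [] [178  59  55  67  62  55  55  54  54  56  91  93  91  91  89]
324 [] [175  60  55  52  59  69  54  52  55  58  92  92  90  93  90]
326 [] [176  62  87  60  54  54  67  62  54  67  89  91  92  91  93]
328 [] [175  59  57  56  56  52  55  61  69  57  71  94  93  90  81]
330 [] [177  61  53  55  54  52  59  85  61  71  62  63  86  78  67]
332 [] [176  60  54  51  53  52  55  84  97  63  61  71  58  65  67]<stdin>:6: RuntimeWarning: invalid value encountered in cast
```

```bash
python3 - <<'E'
from h import *
np.set_printoptions(precision=4,suppress=True,linewidth=150)
print(robot.grip_depth,[x for x in dir(robot) if x[0]!="_"]); o=robot.get_obs(); print(o)
# all points near the tool axis
for n in "ab":
    p=np.load(f"pics/{n}.npy",allow_pickle=True).item(); P=cloud(p).reshape(-1,3)
    w=np.array([.9336,.3584]); u=np.array([-.3584,.9336]); d=P[:,:2]-o["position"][:2]
    a,b=d@w,d@u
    m=(abs(a)<.06)&(abs(b)<.05)&(P[:,2]>.088)&(P[:,2]<.25)
    for z in np.arange(.09,.24,.01):
        k=m&(abs(P[:,2]-z)<.005)
        if k.sum(): print(n,round(z,3),k.sum(),"w",a[k].min(),a[k].max(),"u",b[k].min(),b[k].max())
E
```

```text
-0.0187 ['Unreachable', 'get_obs', 'grip_depth', 'job_done']
{'time': 5.8, 'q': array([-0.8749,  0.3363, -0.3187,  0.9147,  0.0001,  0.3323]), 'qvel': array([ 0.0002,  0.0029, -0.0068, -0.0056,  0.0011,  0.0008]), 'effort': array([  0.0122, -41.5694,  24.1712,   0.1103,  -0.0002,  -0.    ]), 'position': array([ 0.3777, -0.3534,  0.0695]), 'orientation': array([ 0.0005,  0.5676,  0.8233, -0.0001]), 'force': array([-0.2983,  0.0233, -0.3694]), 'ft_torque': array([0.0039, 0.0326, 0.0332]), 'finger_gap': 0.11589035393400064}
a 0.1 1 w 0.00646893775486459 0.00646893775486459 u -0.0061776169729527205 -0.0061776169729527205
a 0.11 25 w -0.017651418536012826 0.011415504919114737 u -0.010104553588544537 0.0063655004471803766
a 0.12 49 w -0.019022427439367297 0.012437866697877397 u -0.01047310686249894 0.0067461400792862836
a 0.13 42 w -0.019406663660462377 0.019674426415970832 u -0.010688677086374242 -0.0008223991727558115
a 0.14 29 w -0.018462842891148964 0.012873783888639348 u -0.01083466374152155 -0.0012778916857342244
a 0.15 47 w -0.03454065077174733 0.03839937638054256 u -0.0128897824055
[... 1378 characters left out ...]
009159174526305984
b 0.17 12 w 0.028938498795097797 0.046652023860895196 u 0.0029077425625875335 0.009817199045383593
b 0.18 11 w 0.03502718508413073 0.051185910730690634 u -0.0006557240493819924 0.008893583151787919
b 0.19 21 w 0.03736029713500058 0.05626115133413109 u -0.01793797093940903 0.009734274909155642
b 0.2 39 w 0.041966168124239825 0.059656361075823956 u -0.014176558610059922 0.010705654125031563
b 0.21 20 w 0.03799626632578809 0.05887964253287086 u -0.012244979433639959 0.009484807021908351
b 0.22 7 w 0.03473393246709888 0.03954328518304506 u -0.009409660363011467 0.008505534144007666
b 0.23 2 w 0.036026921282784514 0.036993433495529304 u 0.005957835665793153 0.008723178228362084
```

xy agrees with the report, but both cameras' depth puts the real fingertips at z ≈ 0.107, against a reported 0.0695. The tool is about 38 mm higher than it reports, so the fingers closed above the bar. I'll open, go lower by vision and check before closing.

Emit:
servo_tool(
  moves=[
    [0.06, 0, 0, 0, 0, 0, 0],
    [0.06, 0, 0, 0, 0, 0, 0],
    [0.06, 0, 0, 0, 0, 0, 0],
    [0.06, 0, 0, 0, 0, 0, 0],
    [0.06, 0, 0.001, -0.008, 0, 0, 0],
    [0.06, 0, 0, -0.008, 0, 0, 0],
    [0.06, 0, 0, -0.008, 0, 0, 0],
    [0.06, 0, 0, 0, 0, 0, 0],
  ],
)

```text
time: 6.47
position: [0.3761, -0.3505, 0.0425]
orientation: [-0.002, 0.568, 0.823, 0.001]
force: [0.2, 0.1, 0.3]
finger_gap: 0.702
```

Emit:
servo_tool(
  moves=[
    [0.06, 0, 0, -0.006, 0, 0, 0],
    [0.06, 0, 0, -0.005, 0, 0, 0],
    [0.06, 0, 0, -0.004, 0, 0, 0],
    [0.06, 0, 0, -0.003, 0, 0, 0],
    [0.06, 0, 0, 0, 0, 0, 0],
    [0.06, 0, 0, 0, 0, 0, 0],
    [0.06, 0, 0, 0, 0, 0, 0],
    [0.06, 0, 0, 0, 0, 0, 0],
  ],
)

```text
time: 7.13
position: [0.3776, -0.3523, 0.0273]
orientation: [0.0, 0.568, 0.823, -0.0]
force: [-0.4, 0.2, -0.7]
finger_gap: 0.7
```

```bash
cat > tips.py <<'E'
from h import *
np.set_printoptions(precision=4,suppress=True,linewidth=150)
o=robot.get_obs(); print(o["position"],o["finger_gap"],o["force"])
a=optics.get_image("side"); P=cloud(a).reshape(-1,3); np.save("pics/a.npy",a,allow_pickle=True)
w=np.array([.9336,.3584]); u=np.array([-.3584,.9336]); d=P[:,:2]-o["position"][:2]
A,b=d@w,d@u
m=(abs(b)<.014)&(abs(A)<.055)
for z in np.arange(.05,.14,.006):
    k=m&(abs(P[:,2]-z)<.003)
    for s in(-1,1):
        q=k&(s*A>.012)
        if q.sum(): print(round(z,3),s,q.sum(),"w",A[q].min(),A[q].max(),"u",b[q].min(),b[q].max())
cv2.imwrite("pics/tips.png",cv2.resize(a["image"][260:370,250:350],(540,594),interpolation=2))
E
python3 tips.py
```

```text
[ 0.3776 -0.3523  0.0273] 0.7001359309673161 [-0.4282  0.2048 -0.6971]
0.068 -1 1 w -0.03449893591060197 -0.03449893591060197 u -0.003876358600938214 -0.003876358600938214
0.068 1 7 w 0.030141621772358653 0.032389430518512945 u -0.007891796935959816 0.010229977549008727
0.074 -1 9 w -0.0409523904123016 -0.03188200810061725 u -0.0099368472663833 0.006962999725360038
0.074 1 18 w 0.02932759998069552 0.03662772564567126 u -0.009896500307256207 0.010612210660566179
0.08 -1 18 w -0.044277694629035996 -0.03413039265730216 u -0.010973166711057861 0.007758475307198447
0.08 1 16 w 0.028781748117013062 0.03586909292158568 u -0.011323845449609016 0.01036202602222861
0.086 -1 14 w -0.04398183764506512 -0.032589525382234086 u -0.01004832451884046 0.0050563503018361735
0.086 1 24 w 0.028723553892568157 0.044412113840391766 u -0.01074192620370418 0.011599795392674677
0.092 -1 13 w -0.04324922386204049 -0.029424177045288193 u -0.011105098573856182 -0.0016657827638593215
0.092 1 16 w 0.029277265903379517 0.0350497428413052 u -0.010232134805294552 0.008269784607676136
0.098 -1 15 w -0.0448337028868961
[... 869 characters left out ...]

0.122 1 15 w 0.02611942857616084 0.05384202823232465 u -0.012933443290136841 -0.0036929349412341533
0.128 -1 14 w -0.05381491220926006 -0.03281436699267384 u -0.011245181475436503 -0.005381726561023064
0.128 1 7 w 0.023228586271291905 0.052847771938643956 u -0.011250803476265028 -0.007135993343573706
0.134 -1 47 w -0.05493366362571853 -0.02112260493825773 u -0.012913457237937418 0.010378422580861264
0.134 1 9 w 0.016728738338091825 0.05370177264359899 u -0.012501034193229649 -0.006105335591524098
0.14 -1 19 w -0.05436484554509834 -0.02840180159186929 u -0.013519223925899956 0.007394273269535085
0.14 1 4 w 0.014476830195985186 0.05330325949324032 u -0.012043772572311312 -0.009162377978484711
```

View pics/tips.png

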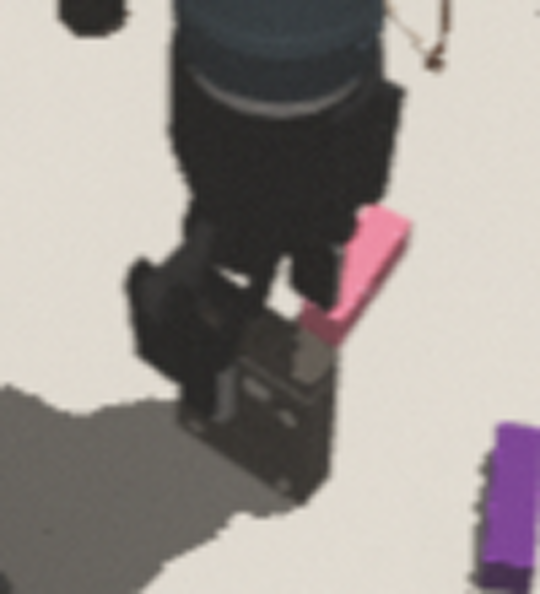

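The real tips are now at z ≈ 0.068, one on each side of the bar (near finger at crop (210,390), far finger at (320,290)). Closing.

Emit:
servo_tool(
  moves=[
    [0.045, 0, 0, -0.001, 0, 0, 0],
    [0.035, 0, 0, 0, 0, 0, 0],
    [0.028, 0, 0, 0, 0, 0, 0],
    [0.024, 0, 0, 0, 0, 0, 0],
    [0.02, 0, 0, 0, 0, 0, 0],
    [0.01, 0, 0, 0, 0, 0, 0],
    [0.01, 0, 0, 0, 0, 0, 0],
    [0.01, 0, 0, 0, 0, 0, 0],
  ],
  newtons=60,
)

```text
time: 7.85
position: [0.3775, -0.3522, 0.0262]
orientation: [0.0, 0.568, 0.823, 0.0]
force: [-0.3, 0.1, 2.4]
finger_gap: 0.213
```

Emit:
servo_tool(
  moves=[
    [0.005, 0, 0, 0, 0, 0, 0],
    [0.005, 0, 0, 0, 0, 0, 0],
    [0.005, 0, 0, 0.001, 0, 0, 0],
    [0.005, 0, 0, 0.002, 0, 0, 0],
    [0.005, 0, 0, 0.003, 0, 0, 0],
    [0.005, 0, 0, 0.004, 0, 0, 0],
    [0.005, 0, 0, 0.005, 0, 0, 0],
    [0.005, 0, 0, 0.005, 0, 0, 0],
  ],
)

```text
time: 8.52
position: [0.3773, -0.352, 0.0463]
orientation: [-0.0, 0.568, 0.823, 0.0]
force: [0.0, -0.7, -2.1]
finger_gap: 0.219
```

Grip confirmed: gap 0.219 and -2.1 N, the bar's weight. Lift and carry on the robot's side of the tripod.

Emit:
servo_tool(
  moves=[
    [0.005, 0, 0, 0.01, 0, 0, 0],
    [0.005, 0, 0, 0.02, 0, 0, 0],
    [0.005, 0, 0, 0.025, 0, 0, 0],
    [0.005, 0, 0, 0.025, 0, 0, 0],
    [0.005, 0, 0, 0.025, 0, 0, 0],
    [0.005, 0, 0, 0.025, 0, 0, 0],
    [0.005, 0, 0.005, 0.02, 0, 0, 0],
    [0.005, -0.002, 0.015, 0.01, 0, 0, 0],
  ],
)

```text
time: 9.18
position: [0.3768, -0.3347, 0.2099]
orientation: [0.003, 0.568, 0.823, -0.001]
force: [0.5, -0.1, -2.3]
finger_gap: 0.217
```

Emit:
servo_tool(
  moves=[
    [0.005, -0.003, 0.025, 0, 0, 0, 2.2],
    [0.005, -0.003, 0.033, 0, 0, 0, 2.2],
    [0.005, -0.003, 0.035, 0, 0, 0, 2.2],
    [0.005, -0.003, 0.035, 0, 0, 0, 2.2],
    [0.005, -0.002, 0.035, 0, 0, 0, 2.2],
    [0.005, 0, 0.035, 0, 0, 0, 2.2],
    [0.005, 0, 0.035, 0, 0, 0, 2.2],
    [0.005, 0, 0.035, 0, 0, 0, 2.2],
  ],
)

```text
time: 9.85
position: [0.361, -0.0626, 0.207]
orientation: [0.001, 0.435, 0.901, 0.0]
force: [1.4, -0.1, -2.0]
finger_gap: 0.226
```

Emit:
servo_tool(
  moves=[
    [0.005, 0, 0.035, 0, 0, 0, 0],
    [0.005, 0, 0.035, 0, 0, 0, 0],
    [0.005, 0, 0.035, 0, 0, 0, 0],
    [0.005, 0, 0.035, 0, 0, 0, 0],
    [0.005, 0, 0.035, 0, 0, 0, 0],
    [0.005, 0, 0.035, 0, 0, 0, 0],
    [0.005, 0, 0.03, 0, 0, 0, 0],
    [0.005, 0, 0.02, 0, 0, 0, 0],
  ],
)

```text
time: 10.52
position: [0.3611, 0.1986, 0.207]
orientation: [0.0, 0.434, 0.901, 0.001]
force: [0.2, -0.6, -2.1]
finger_gap: 0.221
```

Emit:
servo_tool(
  moves=[
    [0.005, 0.002, 0.01, 0.005, 2.33, -2.94, 0],
    [0.005, 0.004, 0.01, 0.005, 2.33, -2.94, 0],
    [0.005, 0.01, 0.01, 0.005, 2.33, -2.94, 0],
    [0.005, 0.012, 0.005, 0.005, 2.33, -2.94, 0],
    [0.005, 0.012, 0.005, 0.005, 2.33, -2.94, 0],
    [0.005, 0.012, 0.005, 0.005, 2.33, -2.94, 0],
    [0.005, 0.014, 0, 0, 2.33, -2.94, 0],
    [0.005, 0.014, 0, 0, 2.33, -2.94, 0],
  ],
)

```text
time: 11.18
position: [0.4418, 0.2411, 0.2376]
orientation: [0.114, 0.419, 0.869, 0.235]
force: [0.7, -0.2, -2.9]
finger_gap: 0.22
```

Emit:
servo_tool(
  moves=[
    [0.005, 0.015, 0, 0, 0, 0, 0],
    [0.005, 0.018, 0, 0, 0, 0, 0],
    [0.005, 0.018, 0, 0, 0, 0, 0],
    [0.005, 0.018, 0, 0, 0, 0, 0],
    [0.005, 0.018, 0, 0, 0, 0, 0],
    [0.005, 0.016, 0, 0, 0, 0, 0],
    [0.005, 0.012, 0, 0, 0, 0, 0],
    [0.005, 0.005, 0, 0, 0, 0, 0],
  ],
)

```text
time: 11.85
position: [0.5627, 0.2406, 0.2364]
orientation: [0.113, 0.42, 0.87, 0.233]
force: [0.6, 0.6, -2.7]
finger_gap: 0.218
```

```bash
cat > meas.py <<'E'
from h import *
np.set_printoptions(precision=4,suppress=True,linewidth=150)
from scipy.spatial.transform import Rotation as Ro
o=robot.get_obs(); q=o["orientation"]; R=Ro.from_quat(np.r_[q[1:],q[0]]).as_matrix()
b=np.radians(218.4); z=np.array([.5*np.cos(b),.5*np.sin(b),np.cos(np.pi/6)]); L=np.array([.6203,.2679,.11])
print("tcp",o["position"],"toolx",R[:,0],"tooly",R[:,1],"toolz",R[:,2],"gap",o["finger_gap"],"F",o["force"])
print("tilt err deg",np.degrees(np.arccos(-R[:,2]@z)))
T=L+.12*z; print("target origin",T,"  A: tcp+=",T+.036*R[:,2]-o["position"],"  B: tcp+=",T-[0,0,.036]-o["position"])
org=o["position"]-.036*R[:,2]; orgB=o["position"]+[0,0,.036]
ims=[]
for n in("side","top"):
    p=optics.get_image(n); np.save(f"pics/m_{n}.npy",p,allow_pickle=True)
    P=cloud(p); u,v=proj(p,org)[0]; print(n,"pxA",u,v,"pxB",proj(p,orgB)[0],"yoke spots",[(round(d["score"],2),np.round(d["rect"])) for d in spotter.spot_in("yoke",p)][:4])
    c=P[max(0,int(v)-40):int(v)+40,int(u)-40:int(u)+40].reshape(-1,3); d=(c-org)@R
    k=(abs(d)<[.05,.03,.06]).all(1)
    for zz in np.arange(-.06,.06,.006):   # along tool z, from hypothesised face
        s=k&(abs(d[:,2]-zz)<.003)
        if s.sum()>2: print("  tz",round(zz,3),s.sum(),"x",np.percentile(d[s,0],[3,50,97]),"y",np.percentile(d[s,1],[3,50,97]))
    ims.append(cv2.resize(p["image"][max(0,int(v)-50):int(v)+50,int(u)-40:int(u)+40],(400,500),interpolation=2))
cv2.imwrite("pics/m.png",np.hstack(ims))
E
python3 meas.py
```

```text
tcp [0.5627 0.2406 0.2364] toolx [-0.6209  0.7839 -0.0008] tooly [0.6784 0.5379 0.5004] toolz [ 0.3927  0.3102 -0.8658] gap 0.21788042541194436 F [ 0.5799  0.5602 -2.6519]
tilt err deg 0.05692757621549762
target origin [0.5733 0.2306 0.2139]   A: tcp+= [ 0.0247  0.0012 -0.0537]   B: tcp+= [ 0.0106 -0.01   -0.0585]
side pxA 245.4995724753593 108.75235519132946 pxB [248.1669 104.5548] yoke spots [(0.71, array([344., 354.,  13.,  26.])), (0.59, array([315., 311.,  28.,  24.])), (0.57, array([250., 108.,  13.,  12.]))]
  tz -0.06 5 x [-0.0105 -0.0077  0.0109] y [-0.0226 -0.0203  0.0079]
  tz -0.054 26 x [-0.0117 -0.0036  0.0112] y [-0.0271 -0.02    0.0183]
  tz -0.048 25 x [-0.0119 -0.0076  0.0087] y [-0.0248 -0.0138  0.0212]
  tz -0.042 16 x [-0.0126 -0.0093  0.0009] y [-0.0217  0.0118  0.0238]
  tz -0.036 12 x [-0.0104 -0.0062  0.0002] y [-0.0228  0.0094  0.0143]
  tz -0.03 14 x [-0.0104 -0.0055  0.002 ] y [-0.0218  0.0092  0.0181]
  tz -0.024 31 x [-0.0277 -0.0096  0.0033] y [-0.0224 -0.0005  0.0142]
  tz -0.018 59 x [-0.029  -0.0134  0.0013] y [-0.0179  0.0008  0.0114]
  tz -0.012 28 x [-0.0288 -0.0096  0.0071] y [-0.0216 -0.0111  0.0168]
  tz -0.006 15 x [-0.0293 -0.0228  0.0056] y [-0.0211 -0.0093  0.003 ]
  tz -0.0 7 x [-0.0285 -0.0184 -0.0078] y [-0.0133 -0.0083  0.0088]
top pxA 191.91050988801902 205.4068466841203 pxB [187.2297 199.7341] yoke spots [(0.53, array([384., 249.,  19.,  18.])), (0.49, array([427., 251.,  24.,  16.])), (0.24, array([404., 273.,  23.,  17.]))]
  tz -0.054 6 x [-0.0082  0.0054  0.0098] y [0.021  0.0283 0.0298]
  tz -0.024 10 x [-0.0281  0.0178  0.0281] y [-0.0016  0.0038  0.0076]
  tz -0.018 40 x [-0.0315  0.0193  0.0317] y [-0.0056  0.0028  0.0076]
  tz -0.012 10 x [-0.0278  0.0173  0.0311] y [0.0064 0.0072 0.008 ]
  tz -0.006 7 x [-0.0304 -0.0125  0.027 ] y [0.0059 0.0073 0.0121]
  tz -0.0 4 x [-0.0217 -0.0021  0.0289] y [0.006  0.0064 0.0071]
```

View pics/m.png

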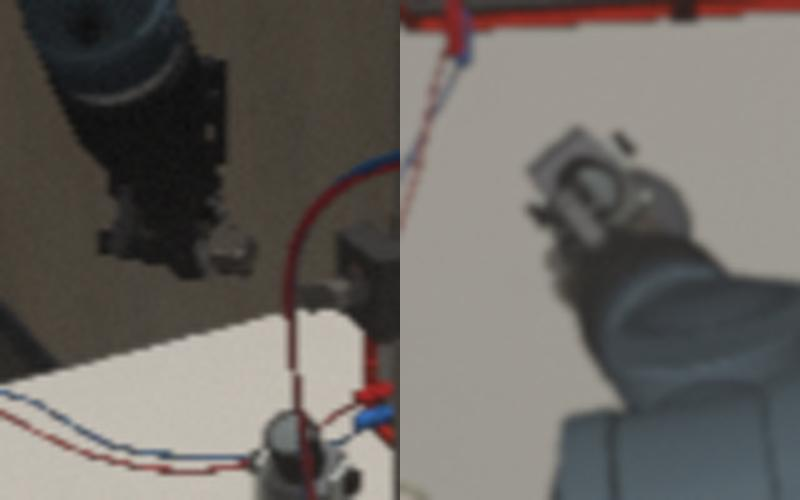

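The bar fits the tool-axis hypothesis: its top face is 19 mm behind the predicted joint face and it is centred within about 2 mm. In the side crop it shows at (235,250), held square. Move in to the final pose.

Emit:
servo_tool(
  moves=[
    [0.005, 0.003, 0, -0.006, 0, 0, 0],
    [0.005, 0.004, 0, -0.009, 0, 0, 0],
    [0.005, 0.004, 0, -0.009, 0, 0, 0],
    [0.005, 0.004, 0.001, -0.009, 0, 0, 0],
    [0.005, 0.004, 0, -0.009, 0, 0, 0],
    [0.005, 0.003, 0, -0.006, 0, 0, 0],
    [0.005, 0.002, 0, -0.004, 0, 0, 0],
    [0.005, 0.001, 0, -0.002, 0, 0, 0],
  ],
)

```text
time: 12.72
position: [0.5862, 0.2418, 0.1806]
orientation: [0.112, 0.42, 0.87, 0.233]
force: [-0.9, -0.2, -2.9]
finger_gap: 0.216
```

Emit:
servo_tool(
  moves=[
    [0.005, 0, 0, 0, 0, 0, 0],
    [0.005, 0, 0, 0, 0, 0, 0],
    [0.005, 0, 0, 0, 0, 0, 0],
    [0.005, 0, 0, 0, 0, 0, 0],
    [0.005, 0, 0, 0, 0, 0, 0],
    [0.005, 0, 0, 0, 0, 0, 0],
    [0.005, 0, 0, 0, 0, 0, 0],
    [0.005, 0, 0, 0, 0, 0, 0],
  ],
)

```text
time: 13.38
position: [0.5864, 0.242, 0.182]
orientation: [0.113, 0.42, 0.87, 0.233]
force: [0.6, 0.1, -1.6]
finger_gap: 0.222
```

```bash
python3 meas.py; python3 - <<'E'
from h import *
np.set_printoptions(precision=4,suppress=True)
p=np.load("pics/m_side.npy",allow_pickle=True).item(); p0=np.load("pics/side0.npy",allow_pickle=True).item()
# core & bystanders: image change on the table away from the arm/yoke
d=cv2.absdiff(p["image"],p0["image"]).max(2)>40
n,l,s,c=cv2.connectedComponentsWithStats(d.astype(np.uint8))
print([(s[i].tolist()) for i in range(1,n) if s[i][4]>12])
P=cloud(p); C=P[295:375,270:330].reshape(-1,3); C=C[(C[:,2]>.056)&(C[:,2]<.068)]; print("core top",len(C),np.median(C,0),cv2.minAreaRect(C[:,:2].astype(np.float32)*1000))
E
```

```text
tcp [0.5864 0.242  0.182 ] toolx [-0.6215  0.7834 -0.0003] tooly [0.6782 0.5382 0.5004] toolz [ 0.3922  0.3108 -0.8658] gap 0.22204969414885342 F [ 0.5748  0.1295 -1.6279]
tilt err deg 0.024176135530752253
target origin [0.5733 0.2306 0.2139]   A: tcp+= [ 0.001  -0.0002  0.0007]   B: tcp+= [-0.0131 -0.0113 -0.0041]
side pxA 253.33403572866862 123.7257334317137 pxB [255.8463 119.5521] yoke spots [(0.88, array([344., 356.,  14.,  28.])), (0.74, array([315., 312.,  24.,  27.])), (0.39, array([257., 123.,  10.,  12.]))]
  tz -0.06 4 x [-0.0123 -0.0019  0.0109] y [-0.0287 -0.0211 -0.0136]
  tz -0.054 23 x [-0.0119 -0.0021  0.0116] y [-0.0291 -0.0221  0.0236]
  tz -0.048 24 x [-0.0121 -0.0033  0.0082] y [-0.023  -0.0129  0.0207]
  tz -0.042 10 x [-0.0122 -0.0087 -0.0014] y [-0.0213  0.0126  0.02  ]
  tz -0.036 12 x [-0.0109 -0.0067 -0.0014] y [-0.0204  0.0088  0.0147]
  tz -0.03 13 x [-0.0107 -0.0064 -0.0028] y [-0.0216  0.0095  0.0153]
  tz -0.024 25 x [-0.0277 -0.0105  0.001 ] y [-0.0224 -0.0031  0.0143]
  tz -0.018 55 x [-0.0286 -0.0121  0.0002] y [-0.0209 -0.0022  0.0129]
  tz -0.012 1
[... 853 characters left out ...]
222, 14, 5, 8, 26], [0, 31, 42, 135, 3021], [233, 37, 5, 11, 14], [227, 48, 19, 19, 98], [53, 50, 31, 44, 610], [226, 77, 12, 10, 65], [225, 82, 38, 47, 836], [73, 84, 12, 25, 131], [40, 143, 16, 28, 180], [165, 182, 85, 56, 1499], [80, 184, 18, 6, 60], [0, 191, 19, 41, 428], [80, 191, 27, 50, 658], [74, 196, 4, 8, 16], [41, 209, 26, 13, 35], [35, 214, 9, 8, 14], [66, 214, 11, 3, 25], [101, 241, 36, 25, 527], [12, 271, 33, 19, 436], [283, 310, 30, 22, 260], [17, 312, 18, 17, 170], [44, 320, 41, 14, 293], [40, 328, 20, 13, 128], [275, 335, 25, 21, 100]]
core top 188 [ 0.3761 -0.3591  0.062 ] ((375.8566589355469, -349.91864013671875), (21.77805519104004, 65.56980895996094), 21.765256881713867)
```

View pics/m.png

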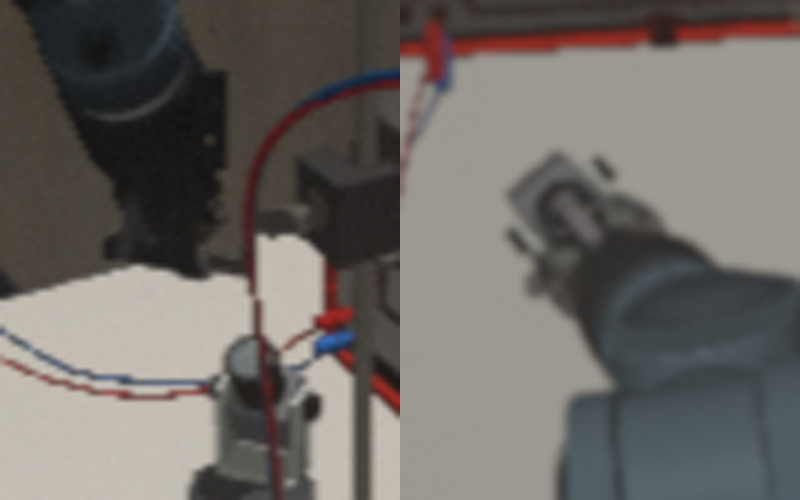

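Final measurements agree: the bar ends show at (540,275) and (635,210) in the right crop, parallel to the camera's knob line. The core stands where it was with its top bare at z = 0.062. Handing in.

```bash
python3 -c "
from station import robot
o=robot.get_obs(); print(o['time'],o['position'],abs(o['qvel']).max(),o['finger_gap'])
robot.job_done()"
```

```text
13.5833 [0.58637084 0.24190039 0.18191337] 0.0019930646304485793 0.21856832695391692
the job is handed in; nothing more can be done
```

I lifted the yoke off the core, carried it past the tripod on the robot's side, and handed the job in at 13.6 s with the gripper still holding it in front of the camera. No verdict came back, so what follows rests on my own last measurements.

- **Yoke pose:** By the tool pose, the joint face is about 120 mm out on the measured lens axis and within about 1 mm of the target, with the tool square to the axis. The depth images agree: the top face is about 19 mm above the predicted joint face, and the bar is centred within about 2 mm.
- **Lens bearing:** I used 218.4°. Plane fits to the lens disc gave 217 to 221°. A rougher barrel fit from the top camera alone gave 226° and was not used.
- **Grip:** Set to 60 N. The opening stayed at about 0.22 (roughly 19 mm), the wrist felt a load of about 2 N, and the joint speeds were almost zero.
- **Core:** It still stands where it was, with its bare top at z = 0.062.
- **Other things on the table:** I did not measure them individually at the end. A before-and-after comparison of the side picture showed no change I could put down to the spare bar or lamp. The coil and compass I did not check at all.

**Disagreement and first miss:** The real fingertips sat about 38 mm behind the reported TCP along the tool axis. Because of that, my first closing went shut above the bar without touching it. I measured the offset in the side camera's depth (the top camera agreed), grasped again lower, and allowed for it in the final pose.

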